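# Put the coolant unit back in service: shut the strainer drawer and set the flow screw

### The job

The coolant unit is being put back in service: push its strainer drawer fully home until it drops into its catch, then turn the brass wing screw of the flow valve on the lid clockwise until it seats. From the seat, back it off a quarter turn and finish with the wing screw still held between the fingers at that setting, ready to trim the flow when the pump is started. Leave the tools and other things around the unit where they are.

Things in the scene. Friction and masses are not known exactly. Their poses are not given: they have to be found in the camera images.
- tank: Coolant unit, fixed: grey steel tank 280 (x) x 360 (y) x 150 mm high, flat lid. Origin: centre of its underside, on the table. x points from the drawer front to the back, y to the left seen from that front. On the lid: pump motor 102 mm wide, 138 high at x +62, y -95; filler cap at x +85, y +60; pipe and hose under 30 mm high (hose 85 at the back left corner); brass flow valve at x -75, y +100.
- drawer_handle (a point): Middle of the bar of the strainer drawer's steel bow handle: bar 10 mm thick, 100 mm long along tank y, 26 mm off the 250 mm wide drawer front, its two ends running back to that front. 120 mm above the table, 30 mm below the lid top, at tank y 0; with the drawer home at tank x -178 mm, further to -x by the opening. Axes parallel to the tank's.
- strainer_drawer (a joint): Opening of the strainer drawer in m: 0 = fully home (hard stop), grows as it is pulled out towards the robot (tank -x). Slides with about 1.5 N; a spring roller catch meets it about 14 mm open, must be pushed over with about 8 N, and from about 4 mm pulls the drawer home by itself and keeps it there.
- wing (a point): Middle of the flow screw's brass wing head, on the screw's upright axis, 218 mm above the table when seated. x runs along the wings, y across their flats, z up. Head 46 mm long, 10 mm thick, from 14 mm below to 13 mm above this point; below it a bare stem 8 mm thick, then the gland nut 23 mm wide with its top 27 mm below this point. Turns with the screw, which rises 1.5 mm per turn backed off.
- flow_screw (a joint): Angle of the flow screw in rad: 0 = seated (hard stop), grows as it is backed off, anticlockwise seen from above. Starts somewhere between 1.2 and 2.9 rad open; it stays where it is left (friction about 0.06 N m). At 0 the wings lie along the tank's x.
- valve_stem: The flow valve's moving piece, stem and wing head together; origin on the screw's axis at the top of the gland nut, 191 mm above the table when seated. It rises and falls but this frame does not turn.
- wrench: Loose steel combination wrench 200 mm long, lying on the table to the right of the open drawer; a bystander.
- parts_bin: Loose blue plastic parts bin 170 x 105 x 75 mm, on the table to the right of the tank (tank -y side); a bystander.
- oil_bottle: Loose white bottle 60 mm wide, 170 mm high, standing on the table to the left of the tank (tank +y side); a bystander.
- mug: Loose white mug 80 mm wide, 95 mm high, standing on the table to the left of the open drawer; a bystander.

How it is judged:
By the outcome, as a careful person would: the job done as asked, in the order asked, and still so for the second after the job is handed in, while the arm keeps its last pose, push and grip.
It also fails if it takes over 70 s, if anything falls off the work surface, if the arm or the gripper's body presses on something with over 40 N, if the wrist force passes 120 N, or if a joint passes its speed limit or range.

### The arm

A 6-joint arm with a two-finger parallel gripper is mounted at the origin on the work surface. World frame = base frame: x ahead of the robot, y to its left, z up, the work surface at z = 0. Lengths are in mm, angles in rad, forces in N, time in s.
With the tool pointing down it reaches from about 300 to 750 mm from the base axis. Payload 8.5 kg.
Tool frame: the origin (TCP) lies at the very end of the fingers, on their centre line; the grasp point (between the pads) lies 19 mm behind it; z points along the fingers, y is the line along which they close (so a half turn about z gives the same grasp; the last joint's range is limited). The gripper opens to 88 mm and grips with 3 to 60 N. Pads are 18 mm wide; open, the fingers measure 123 mm over their backs; the gripper's body (75 mm by 187 mm) begins 45 mm behind the grasp point.
Start: joints at [-1.431, 0.381, 1.297, -0, 1.464, -0.215], TCP at [191.065, -515.727, 238.748] pointing down, gripper open.
Joint ranges: [-3.11, 3.11], [-0.89, 2.33], [0.22, 2.48], [-1.42, 4.56], [0.17, 2.85], [-2.88, 2.88]. Speed limits (rad/s): [2.39, 2.39, 3.14, 3.14, 3.14, 3.14].

### API

Orientations are given as a rotation vector (axis times angle).
In Python, from bench import sensors, cams, order, nets gives the robot as it stands.
- The arm moves only by the tool servo_tool, never from a script. Its argument "commands" is a list of rows, each a list of 5 numbers: the shift along the tool's x, y, z scaled (see below), then the turn about the tool's z scaled (see below), then the gripper's target within -1 to 1 (shut at 1, half-way at 0, fully open at -1). A call has 1 to 20 rows; each row is the pose to reach, as a shift and turn from the pose commanded when the call began, along the tool's axes at that moment, turning the shorter way round; what a row does not reach only later rows make up. The controller multiplies each number of a shift by 0.6 m and each number of a turn by pi rad. A row lasts 1/10 s, in which the tool goes at most 50 mm and 8.59 degrees, less where a joint would pass 70% of its speed; a pose out of reach is approached as far as the arm can. A call with a number of a shift or a turn outside -1 to 1 is refused whole. A call with a gripper value outside its range is refused whole. The fingers move at their own pace and stop on an object; "grip_force" is the grip in N (left out, the last holds). Time passes only in rows, so rows that repeat a pose let the fingers close. It gives the time, the measured TCP pose, the force, the opening and the grip force at its end, in the units of the state.
- sensors.get_obs(): the state, without advancing time (a new reading comes with each control period).
- cams.capture(name): name is "scene" or "top" or "wrist"; returns (picture, depth): 420x560x3 uint8, red, green, blue; 420x560 float32, mm along the optical axis (not along the pixel's ray), 0 where there is no reading.
- cams.camera_params(name): a dict with "fx", "fy", "cx", "cy" (pixels), "eye" and "orientation" of the camera in the world; the wrist camera has in their place "tool_from_camera" (4x4, takes a point from camera to tool coordinates, whose origin is the TCP and whose axes are the flange's). Camera axes: x right, y up, looking along -z (the intrinsics and any distortion apply to the point x, -y, -z); pixel columns grow to the right and rows downward; lengths in mm; the calibration is good to about 2 mm. A picture is of the moment at which its call begins: read the wrist's pose just before it. camera_params takes no time and is no camera call.
- order.job_done(): hands the job in; it is judged then, once.
Trained networks look in the newest picture that a camera, given by its name, has taken for a name from the list of things; names that differ only in an ending like _2 or _b are one class to them, and where a whole thing is asked for, a point or a joint stands for the part that bears it (a point fixed in the world has none). Each returns a list of dicts, best first, with "confidence" (0 to 1); they miss things now and then, are a little off and sometimes report something else, mostly with a low value. They report only what shows in the picture. A call takes as long as a camera call.
- nets.find_in(camera, label): "point" ([x, y, z] in mm, in world coordinates, good to about 4 mm: the middle of the surface that is visible of it).
- nets.trace(camera, label): "mask" (420x560 bool, what is visible of it).
- nets.landmark_of(camera, label): "point" ([x, y, z] in mm, in world coordinates, good to about 4 mm: a listed point, or the origin of a listed thing).
The state is a dict: "t": time; "joints": joint angles; "qd": joint speeds; "joint_torque": joint torques, N m; "tcp_pos": TCP position; "orientation": TCP orientation; "ft_force": force on the tool from outside, world axes, zero at the start; "torque": the same for the moment, N m; "gripper_width": opening from 0.0 (shut) to 1.0 (fully open); "gripper_force": force on a finger pad.
Only numpy, scipy, OpenCV 4.12 (cv2) and the standard library are available. Lean on these libraries where they do the work, as an engineer would, in place of code of your own. Each camera call takes 0.05 s, during which the arm holds its last target. There are 200 camera calls.

## Working session

There is one attempt and no reset: what is moved stays moved. The work goes in short steps, Python scripts to look and compute and a tool call to move; the robot and the scene stay as the last step left them, time stands still between calls to the robot, and variables do not carry over. Pictures are saved under pics/ and viewed, at most 10 in all, crops included, and the job is handed in when it is done.

Besides the shell and the picture viewer there is one more tool, called after "Emit:" as name(argument=value, ...), one argument or row to a line, values as JSON. servo_tool: Moves the arm, as the interface text tells. Its arguments: {"type":"object","properties":{"commands":{"type":"array"},"grip_force":{"type":"number"}},"required":["commands"]}

```bash
ls; mkdir -p pics
python3 - <<'E'
from bench import sensors,cams,nets
import cv2
o=sensors.get_obs(); print(o)
for c in ("top","scene"):
    p,d=cams.capture(c); cv2.imwrite(f"pics/{c}1.png",p[:,:,::-1])
    for l in ("tank","drawer_handle","wing","valve_stem"):
        r=nets.landmark_of(c,l); print(c,l,[(x["point"],x["confidence"]) for x in r[:2]])
    for l in ("mug","wrench","oil_bottle","parts_bin"):
        r=nets.find_in(c,l); print(c,l,[(x["point"],x["confidence"]) for x in r[:1]])
E
```

```text
pics
{'t': 0.0, 'joints': array([-1.43127289e+00,  3.81191361e-01,  1.29824505e+00, -2.19281107e-05,
        1.46358463e+00, -2.15316602e-01]), 'qd': array([ 0.00048809, -0.0012637 ,  0.00097695,  0.00026498, -0.00167624,
       -0.00034053]), 'joint_torque': array([ 1.31672867e-03, -4.37921834e+01, -2.24551982e+01,  7.14215543e-02,
        3.52780509e-02, -9.52100231e-05]), 'tcp_pos': array([ 191.0371002 , -515.4635102 ,  238.14555647]), 'orientation': array([-3.09087049e+00, -5.54213420e-01, -5.07656539e-05]), 'ft_force': array([0.46114924, 1.43068687, 0.68302244]), 'torque': array([ 0.05031784, -0.05504064, -0.02866837]), 'gripper_force': 0.0, 'gripper_width': 0.9956801235587003}
top tank [([695.3, 10.2, 0.3], 0.91), ([416.2, 213.8, -0.0], 0.5)]
top drawer_handle []
top wing [([605.2, 95.3, 219.5], 0.63), ([605.2, 98.5, 192.9], 0.41)]
top valve_stem [([607.6, 97.7, 191.9], 0.6), ([416.5, 216.8, 1.6], 0.29)]
top mug [([417.8, 229.1, 31.9], 0.79)]
top wrench [([419.4, -260.1, 4.2], 0.67)]
top oil_bottle [([564.8, 262.3, 113.2], 0.74)]
top parts_bin [([633.9, -292.0, -0.7], 0.78)]
scene tank [([694.7, 11.4, 3.3], 0.67)]
scene drawer_handle [([436.6, -26.2, 116.8], 0.68)]
scene wing [([603.8, 98.2, 216.2], 0.67), ([433.9, -28.0, 120.8], 0.32)]
scene valve_stem [([603.7, 97.6, 192.3], 0.65)]
scene mug [([412.8, 218.3, 54.2], 0.68)]
scene wrench [([478.7, -18.9, 88.5], 0.2)]
scene oil_bottle [([613.5, -325.3, 28.0], 0.72)]
scene parts_bin [([613.2, -323.6, 28.2], 0.57)]
```

View pics/top1.png

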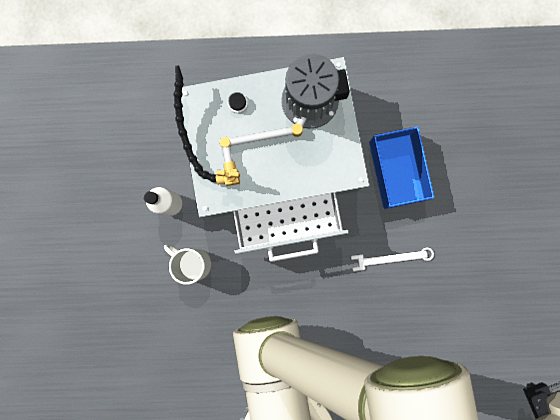

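View pics/scene1.png

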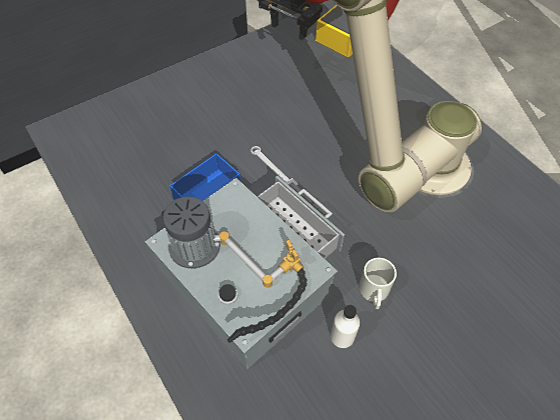

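The top view shows the tank yawed slightly, with lid front corners at about (200,215) and (368,187). The handle is at (293,252), open, and the valve is at (230,177). The bystanders are clear of the push line. Next I'll measure yaw, handle and wing from depth.

```bash
cat > h.py <<'E'
import numpy as np, cv2
from scipy.spatial.transform import Rotation as R
from bench import sensors,cams,nets
def cloud(c):
    o=sensors.get_obs(); p,d=cams.capture(c); k=cams.camera_params(c)
    v,u=np.mgrid[:420,:560]
    P=np.stack([(u-k["cx"])/k["fx"]*d,-(v-k["cy"])/k["fy"]*d,-d],-1)
    if "eye" in k:
        q=np.array(k["orientation"]); M=R.from_rotvec(q).as_matrix() if q.size==3 else q
        W=P@M.T+np.array(k["eye"])
    else:
        T=np.array(k["tool_from_camera"]); W=P@T[:3,:3].T+T[:3,3]
        W=W@R.from_rotvec(o["orientation"]).as_matrix().T+o["tcp_pos"]
    W[d==0]=np.nan
    return p,W
def rect(P): return cv2.minAreaRect(P[:,:2].astype(np.float32))
E
python3 - <<'E'
from h import *
p,W=cloud("top"); k=cams.camera_params("top"); print({a:k[a] for a in k})
z=W[...,2]
m=(abs(z-150)<6)&(W[...,0]>450)&(abs(W[...,1])<260)
m=cv2.morphologyEx(m.astype(np.uint8),cv2.MORPH_OPEN,np.ones((3,3)))>0
r=rect(W[m]); print("lid",r,np.median(z[m]))
c=np.array([605,97])
m=(z>205)&(z<240)&(np.hypot(W[...,0]-605,W[...,1]-97)<35); print("wing top",m.sum(),rect(W[m]),W[m].mean(0))
m=(abs(z-123)<8)&(W[...,0]<470)&(W[...,0]>400)&(abs(W[...,1]+20)<90); print("bar",m.sum(),rect(W[m]),W[m].mean(0))
p2,W2=cloud("scene");z=W2[...,2]
m=(z>205)&(z<240)&(np.hypot(W2[...,0]-605,W2[...,1]-97)<35); print("wing scene",m.sum(),rect(W2[m]),W2[m].mean(0))
cv2.imwrite("pics/z.png",np.hstack([cv2.resize(p[140:215,190:265],None,fx=5,fy=5,interpolation=2),cv2.resize(p2[225:300,255:330],None,fx=5,fy=5,interpolation=2)])[:,:,::-1])
E
```

```text
{'fx': 477.19079593665623, 'fy': 477.19079593665623, 'cx': 284.6831083888839, 'cy': 212.81414304894682, 'eye': array([ 462.50252593,  -29.44914896, 1170.50771369]), 'orientation': array([ 0.06379591, -0.03422392, -1.60018944])}
lid ((695.076171875, 12.466949462890625), (289.4917297363281, 372.3731384277344), 8.63920783996582) 149.64771240118898
wing top 143 ((605.2315063476562, 99.41252136230469), (44.90313720703125, 13.77617359161377), 88.22218322753906) [604.17303939  98.76706511 225.64160143]
bar 360 ((449.46282958984375, -7.305976867675781), (41.77410125732422, 148.65444946289062), 8.482306480407715) [443.5702988  -19.98909452 124.21728422]
wing scene 135 ((603.424072265625, 100.64605712890625), (48.63536071777344, 12.865791320800781), 83.38873291015625) [604.1567977  103.53830262 223.48901929]
```

View pics/z.png

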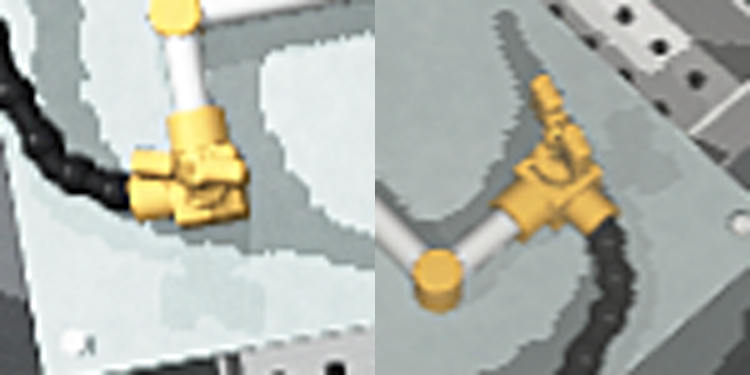

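```bash
cat >> h.py <<'E'
C=np.array([695,12.]);YAW=np.radians(8.6)
def tank(x,y):
    c,s=np.cos(YAW),np.sin(YAW); return C+[c*x-s*y,s*x+c*y]
def go(x,y,z,closing_deg):
    """row numbers from the measured pose to world target; closing axis mod 180"""
    o=sensors.get_obs(); M=R.from_rotvec(o["orientation"]).as_matrix()
    s=M.T@(np.array([x,y,z])-o["tcp_pos"])/600
    cur=np.degrees(np.arctan2(M[1,1],M[0,1])); t=-((closing_deg-cur+90)%180-90)
    print("shift",s.round(4),"turn",round(t/180,4),"deg",round(t,1),"q6",o["joints"][5].round(3))
E
python3 - <<'E'
from h import *
a=tank(-308,0);print(a);go(*a,250,98.6);go(*a,110,98.6)
E
```

```text
[390.46303464 -34.05688578]
shift [ 0.5905 -0.6373 -0.0188] turn 0.0652 deg 11.7 q6 -0.215
shift [ 0.5905 -0.6373  0.2146] turn 0.0652 deg 11.7 q6 -0.215
```

Emit:
servo_tool(
  commands=[
    [0.59,-0.637,-0.019,0.065,1],
    [0.59,-0.637,-0.019,0.065,1],
    [0.59,-0.637,-0.019,0.065,1],
    [0.59,-0.637,-0.019,0.065,1],
    [0.59,-0.637,-0.019,0.065,1],
    [0.59,-0.637,-0.019,0.065,1],
    [0.59,-0.637,-0.019,0.065,1],
    [0.59,-0.637,-0.019,0.065,1],
    [0.59,-0.637,-0.019,0.065,1],
    [0.59,-0.637,-0.019,0.065,1],
    [0.59,-0.637,-0.019,0.065,1],
    [0.59,-0.637,-0.019,0.065,1],
    [0.59,-0.637,-0.019,0.065,1],
    [0.59,-0.637,-0.019,0.065,1],
  ],
  grip_force=25,
)

```text
t: 2.4
tcp_pos: [390.0, -35.2, 250.1]
orientation: [3.133, 0.234, -0.0]
ft_force: [-0.8, -0.8, 0.1]
gripper_width: 0.002
gripper_force: 0.0
```

Run:
```python
from h import *
p,W=cloud("wrist"); cv2.imwrite("pics/w1.png",p[:,:,::-1])
for l in("drawer_handle","wing"):print(l,[(x["point"],x["confidence"]) for x in nets.landmark_of("wrist",l)[:2]])
a=tank(-308,0);go(*a,110,98.6)
```

```text
drawer_handle [([437.0, -30.4, 118.9], 0.8)]
wing []
shift [ 0.001  -0.0018  0.2336] turn -0.0004 deg -0.1 q6 1.027
```

View pics/w1.png

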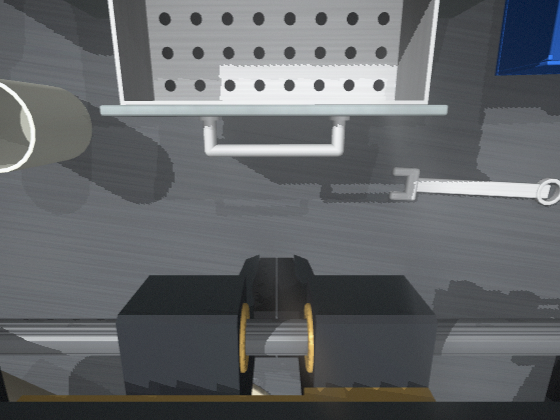

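The handle bar is at (273,150), centred on the closed fingers at (275,270). The mug and wrench are clear. Going down.

Emit:
servo_tool(
  commands=[
    [0.001,-0.002,0.08,0,1],
    [0.001,-0.002,0.16,0,1],
    [0.001,-0.002,0.233,0,1],
    [0.001,-0.002,0.233,0,1],
    [0.03,-0.002,0.233,0,1],
    [0.06,-0.002,0.233,0,1],
    [0.08,-0.002,0.233,0,1],
    [0.1,-0.002,0.233,0,1],
    [0.12,-0.002,0.233,0,1],
    [0.14,-0.002,0.233,0,1],
    [0.15,-0.002,0.233,0,1],
    [0.16,-0.002,0.233,0,1],
    [0.16,-0.002,0.233,0,1],
  ],
)

```text
t: 3.85
tcp_pos: [485.6, -18.8, 110.9]
orientation: [3.132, 0.236, 0.002]
ft_force: [0.3, 0.5, 0.3]
gripper_width: 0.002
gripper_force: 0.0
```

Emit:
servo_tool(
  commands=[
    [0.01,0,0,0,1],
    [0.017,0,0,0,1],
    [0.022,0,0,0,1],
    [0.027,0,0,0,1],
    [0.027,0,0,0,1],
  ],
)

```text
t: 4.35
tcp_pos: [501.3, -16.2, 110.4]
orientation: [-3.133, -0.236, -0.0]
ft_force: [-0.7, -0.4, 0.0]
gripper_width: 0.005
gripper_force: 0.3
```

Run:
```python
from h import *
p,W=cloud("wrist"); cv2.imwrite("pics/w2.png",p[:,:,::-1])
print([(x["point"],x["confidence"]) for x in nets.landmark_of("wrist","drawer_handle")[:2]], tank(-178,0))
p,W=cloud("top");print([(x["point"],x["confidence"]) for x in nets.landmark_of("top","drawer_handle")[:2]])
```

```text
[([516.8, -17.7, 120.7], 0.67)] [519.00136417 -14.61729113]
[]
```

View pics/w2.png

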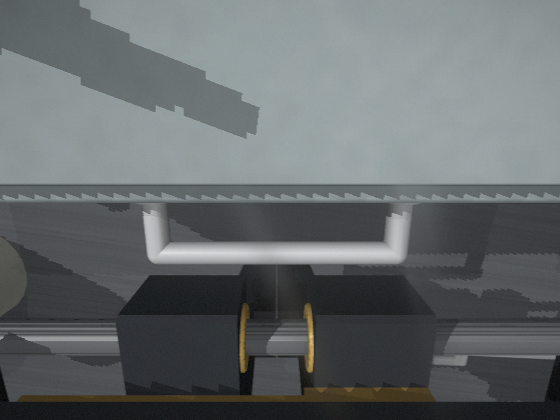

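The drawer front now sits at the lid edge, with the bar at (275,252) close ahead of the fingers. I'll press on to feel the hard stop.

Emit:
servo_tool(
  commands=[
    [0.005,0,0,0,1],
    [0.008,0,0,0,1],
    [0.011,0,0,0,1],
    [0.011,0,0,0,1],
  ],
)

```text
t: 4.95
tcp_pos: [506.2, -15.6, 110.3]
orientation: [3.132, 0.237, -0.006]
ft_force: [-9.0, -3.4, 5.3]
gripper_width: 0.006
gripper_force: 4.6
```

Emit:
servo_tool(
  commands=[
    [0.003,0,0,0,1],
    [0.006,0,0,0,1],
    [0.006,0,0,0,1],
  ],
)

```text
t: 5.25
tcp_pos: [506.5, -15.4, 110.2]
orientation: [3.132, 0.238, -0.019]
ft_force: [-26.3, -8.7, 15.4]
gripper_width: 0.001
gripper_force: 13.2
```

That is the hard stop, so the drawer is home. Retreating and going above the valve.

Emit:
servo_tool(
  commands=[
    [-0.03,0,0,0,1],
    [-0.06,0,0,0,0],
    [-0.06,0,-0.08,0,-0.3],
    [-0.06,0,-0.16,0,-0.3],
    [-0.06,0,-0.24,0,-0.3],
    [-0.06,0,-0.32,0,-0.3],
    [-0.06,0,-0.34,0,-0.3],
    [-0.06,0,-0.34,0,-0.3],
  ],
)

```text
t: 6.05
tcp_pos: [476.1, -20.3, 316.3]
orientation: [3.131, 0.236, 0.007]
ft_force: [0.3, -0.7, -0.1]
gripper_width: 0.616
gripper_force: 0.0
```

Run:
```python
from h import *
p,W=cloud("wrist");z=W[...,2]
print([(x["point"],x["confidence"]) for x in nets.landmark_of("wrist","drawer_handle")[:2]])
a=tank(-75,100);print(a)
go(*a,310,176)
b=a-[40,0];go(*b,310,176)
print(sensors.get_obs()["joints"])
```

```text
[([602.4, 96.5, 191.1], 0.74), ([521.9, -15.9, 118.6], 0.66)]
[605.88973708  99.66048735]
shift [ 0.2452 -0.1647  0.0054] turn -0.4298 deg -77.4 q6 1.128
shift [ 0.1793 -0.1747  0.0055] turn -0.4298 deg -77.4 q6 1.128
[-2.91870639e-01  2.01880913e-01  1.34018443e+00  5.20884917e-05
  1.60091453e+00  1.12830139e+00]
```

Run:
```python
from h import *
go(*tank(-165,100),310,98.6)
```

```text
shift [ 0.0952 -0.1647  0.0056] turn 0.0002 deg 0.0 q6 1.128
```

Emit:
servo_tool(
  commands=[
    [0.095,-0.165,0.005,0,0],
    [0.095,-0.165,0.005,0,0],
    [0.095,-0.165,0.005,0,0],
    [0.095,-0.165,0.005,0,0],
    [0.095,-0.165,0.005,0,0],
  ],
)

```text
t: 6.65
tcp_pos: [516.6, 85.6, 310.4]
orientation: [3.133, 0.236, -0.003]
ft_force: [-1.1, -0.7, 0.3]
gripper_width: 0.501
gripper_force: 0.0
```

Run:
```python
from h import *
p,W=cloud("wrist");z=W[...,2];cv2.imwrite("pics/w3.png",p[:,:,::-1])
for l in("wing","valve_stem","drawer_handle"):print(l,[(x["point"],x["confidence"]) for x in nets.landmark_of("wrist",l)[:2]])
m=(z>205)&(z<240)&(np.hypot(W[...,0]-605,W[...,1]-99)<33)
print(m.sum(),rect(W[m]),W[m].min(0),W[m].max(0))
m&=z>np.nanmax(z[m])-5
print(m.sum(),rect(W[m]))
m=(abs(z-150)<4);r=rect(W[m]);print("lid",r)
```

```text
wing [([604.9, 97.4, 216.2], 0.85)]
valve_stem [([605.1, 101.0, 194.1], 0.83), ([607.2, 96.3, 214.2], 0.45)]
drawer_handle [([522.8, -16.3, 117.3], 0.97)]
1362 ((605.5479125976562, 100.79259490966797), (45.60536193847656, 14.827055931091309), 75.58116912841797) [597.97454349  77.8747759  206.92907499] [612.94716246 123.62248292 233.34309204]
917 ((605.4468994140625, 100.73661804199219), (45.85283279418945, 9.984695434570312), 82.50144958496094)
lid ((612.5404663085938, 60.05381774902344), (139.037841796875, 426.86822509765625), 8.704760551452637)
```

View pics/w3.png

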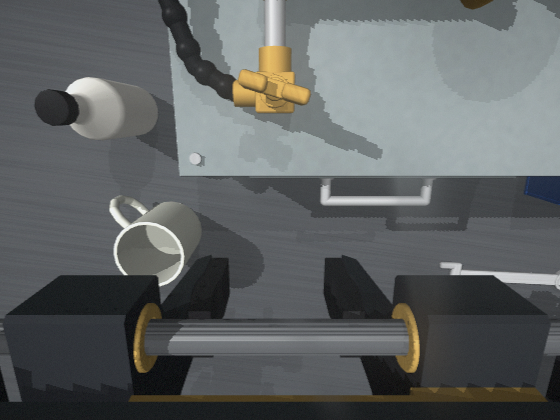

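The drawer handle is where the home position puts it (377,200). The wing at (274,90) lies at about 82.5° in world, 1.29 rad open, with its centre at about (605.5,100.8).

Run:
```python
from h import *
go(605.4,100.3,290,172.5)
```

```text
shift [ 0.1498 -0.0032  0.0357] turn -0.4109 deg -74.0 q6 1.359
```

Emit:
servo_tool(
  commands=[
    [0.15,-0.003,0.036,-0.411,0],
    [0.15,-0.003,0.036,-0.411,0],
    [0.15,-0.003,0.036,-0.411,0],
    [0.15,-0.003,0.036,-0.411,0],
    [0.15,-0.003,0.036,-0.411,0],
    [0.15,-0.003,0.036,-0.411,0],
    [0.15,-0.003,0.036,-0.411,0],
    [0.15,-0.003,0.036,-0.411,0],
    [0.15,-0.003,0.036,-0.411,0],
    [0.15,-0.003,0.036,-0.411,0],
    [0.15,-0.003,0.036,-0.411,0],
  ],
)

```text
t: 7.95
tcp_pos: [605.7, 100.9, 289.8]
orientation: [2.364, 2.07, 0.0]
ft_force: [-0.5, 0.3, -0.3]
gripper_width: 0.497
gripper_force: 0.0
```

Run:
```python
from h import *
go(605.4,100.4,202,172.5)
p,W=cloud("wrist");cv2.imwrite("pics/w4.png",p[:,:,::-1])
```

```text
shift [-0.0009 -0.0003  0.1464] turn -0.0005 deg -0.1 q6 0.105
```

View pics/w4.png

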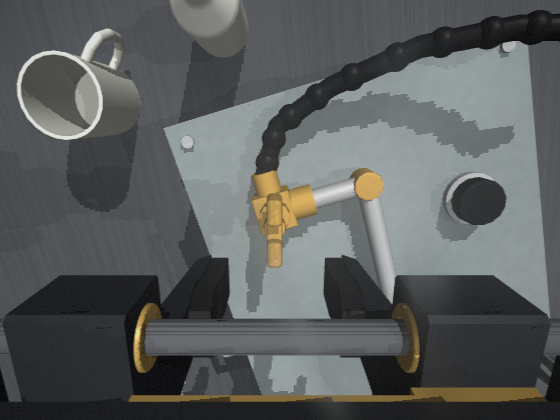

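The wing is upright in the picture at u≈275, midway between the fingers (about 277). Descending and gripping.

Emit:
servo_tool(
  commands=[
    [-0.001,0,0.05,0,0],
    [-0.001,0,0.1,0,0],
    [-0.001,0,0.13,0,0],
    [-0.001,0,0.146,0,0],
    [-0.001,0,0.146,0,0],
    [-0.001,0,0.146,0,1],
    [-0.001,0,0.146,0,1],
    [-0.001,0,0.146,0,1],
    [-0.001,0,0.146,0,1],
    [-0.001,0,0.146,0,1],
    [-0.001,0,0.146,0,1],
  ],
  grip_force=25,
)

```text
t: 9.1
tcp_pos: [604.5, 101.1, 202.7]
orientation: [-2.359, -2.073, 0.003]
ft_force: [-7.7, 0.8, 4.6]
gripper_width: 0.156
gripper_force: 25.0
```

Run:
```python
from h import *
o=sensors.get_obs();print(o["ft_force"],o["torque"],o["gripper_width"],o["joints"]);print(R.from_rotvec(o["orientation"]).as_matrix().round(3))
p,W=cloud("wrist");cv2.imwrite("pics/w5.png",p[:,:,::-1])
```

```text
[-7.71362832  0.75629342  4.64402427] [-0.02781482  1.04644577  0.0375708 ] 0.1556871027225115 [-2.71438813e-02  5.18127814e-01  1.17164278e+00 -1.44506123e-05
  1.45420539e+00  1.01618698e-01]
[[ 0.128  0.992 -0.002]
 [ 0.992 -0.128  0.   ]
 [-0.    -0.002 -1.   ]]
```

View pics/w5.png

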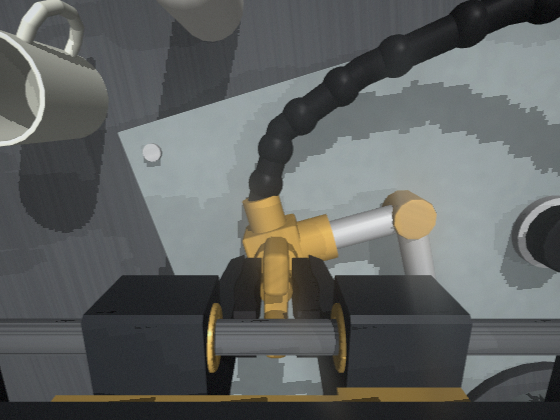

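The fingers hold the wing centrally at (275,300). I'll relieve the side load, grip firmer and turn clockwise, stopping short of the seat.

Emit:
servo_tool(
  commands=[
    [0,-0.0015,0,0,1],
    [0,-0.0015,0,0.03,1],
    [0,-0.0015,0,0.07,1],
    [0,-0.0015,0,0.11,1],
    [0,-0.0015,0,0.15,1],
    [0,-0.0015,0,0.19,1],
    [0,-0.0015,0,0.23,1],
    [0,-0.0015,0,0.27,1],
    [0,-0.0015,0,0.31,1],
    [0,-0.0015,0,0.34,1],
    [0,-0.0015,0,0.34,1],
    [0,-0.0015,0,0.34,1],
  ],
  grip_force=40,
)

```text
t: 10.35
tcp_pos: [605.0, 100.6, 202.5]
orientation: [3.085, 0.587, 0.001]
ft_force: [0.5, -2.9, 1.4]
gripper_width: 0.151
gripper_force: 40.0
```

```bash
cat >> h.py <<'E'
def st():
    o=sensors.get_obs();M=R.from_rotvec(o["orientation"]).as_matrix()
    print("F",o["ft_force"].round(1),"T",o["torque"].round(3),"w",round(o["gripper_width"]*88,1),"closing",np.degrees(np.arctan2(M[1,1],M[0,1])).round(2)%180,"q6",o["joints"][5].round(2),o["tcp_pos"].round(1))
    print("F tool",(M.T@o["ft_force"]).round(1))
def wingang():
    p,W=cloud("wrist");z=W[...,2]
    m=(z>205)&(z<240)&(np.hypot(W[...,0]-605,W[...,1]-100.5)<30)
    return p,W,m
E
python3 - <<'E'
from h import *
st()
for c in("top","scene"):
    p,W=cloud(c);r=nets.trace(c,"wing");print([(x["confidence"],x["mask"].sum()) for x in r[:2]])
    z=W[...,2];m=(z>205)&(z<236)&(np.hypot(W[...,0]-605,W[...,1]-100.5)<30)&(p[...,0]>p[...,2]+40);print(c,m.sum(),rect(W[m]) if m.sum()>5 else 0)
p,W,m=wingang();m&=(p[...,0].astype(int)>p[...,2]+40);print(m.sum(),rect(W[m]))
cv2.imwrite("pics/w6.png",p[200:400,150:400,::-1])
E
```

```text
F [ 0.5 -2.9  1.4] T [-0.502 -0.03  -0.035] w 13.3 closing 111.54 q6 1.17 [605.  100.6 202.5]
F tool [-0.6  2.8 -1.3]
[]
top 2 0
[]
scene 47 ((615.3792724609375, 111.12838745117188), (15.485547065734863, 32.15235900878906), 18.295326232910156)
1970 ((606.10302734375, 101.142578125), (45.95000076293945, 13.46138858795166), 22.53522300720215)
```

View pics/w6.png

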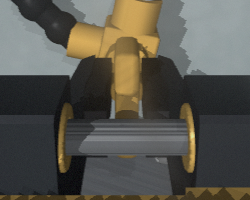

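The wing turns with the fingers (22.5° in world against 21.5° from the tool). Continuing towards the seat.

Emit:
servo_tool(
  commands=[
    [0,0,0,0.03,1],
    [0,0,0,0.05,1],
    [0,0,0,0.065,1],
    [0,0,0,0.065,1],
  ],
)

```text
t: 11.0
tcp_pos: [605.1, 100.5, 202.5]
orientation: [3.129, 0.264, 0.002]
ft_force: [0.5, -5.9, 3.1]
gripper_width: 0.155
gripper_force: 40.0
```

```bash
python3 -c "
from h import *
st()"
```

```text
F [ 0.5 -5.9  3.1] T [-0.87  -0.061 -0.023] w 13.6 closing 99.65 q6 1.37 [605.1 100.5 202.5]
F tool [-0.5  5.9 -3.1]
```

Emit:
servo_tool(
  commands=[
    [0,0,0,0.01,1],
    [0,0,0,0.02,1],
    [0,0,0,0.025,1],
    [0,0,0,0.025,1],
  ],
)

```text
t: 11.4
tcp_pos: [605.0, 100.5, 202.4]
orientation: [3.137, 0.143, 0.002]
ft_force: [0.4, -6.2, 3.6]
gripper_width: 0.15
gripper_force: 40.0
```

```bash
python3 -c "
from h import *
st()"
```

```text
F [ 0.4 -6.2  3.6] T [-0.934 -0.142  0.278] w 13.2 closing 95.22 q6 1.45 [605.  100.5 202.4]
F tool [-0.1  6.2 -3.6]
```

```bash
python3 -c "
from h import *
p,W,m=wingang();m&=(p[...,0].astype(int)>p[...,2]+40);z=W[...,2];print(m.sum(),rect(W[m]))
m&=z>223;print(m.sum(),rect(W[m]))"
```

```text
2046 ((606.2586059570312, 100.81834411621094), (42.89795684814453, 26.43463897705078), 34.7398567199707)
1289 ((606.0077514648438, 100.82124328613281), (45.80488967895508, 9.995598793029785), 8.530584335327148)
```

The wing now lies at 8.5° in world, along tank x (8.6°), and the torque jumped 0.3 N m, so it is seated. Backing off a quarter turn.

Emit:
servo_tool(
  commands=[
    [0,0,0,-0.03,1],
    [0,0,0,-0.07,1],
    [0,0,0,-0.11,1],
    [0,0,0,-0.155,1],
    [0,0,0,-0.2,1],
    [0,0,0,-0.245,1],
    [0,0,0,-0.29,1],
    [0,0,-0.0005,-0.335,1],
    [0,0,-0.0005,-0.38,1],
    [0,0,-0.0005,-0.425,1],
    [0,0,-0.0005,-0.47,1],
    [0,0,-0.0005,-0.505,1],
    [0,0,-0.0005,-0.52,1],
    [0,0,-0.0005,-0.52,1],
    [0,0,-0.0005,-0.52,1],
  ],
)

```text
t: 12.95
tcp_pos: [604.1, 101.2, 202.8]
orientation: [-2.043, -2.386, 0.001]
ft_force: [-3.6, -2.6, 6.0]
gripper_width: 0.153
gripper_force: 40.0
```

```bash
python3 -c "
from h import *
st()
p,W,m=wingang();m&=(p[...,0].astype(int)>p[...,2]+40)&(W[...,2]>223);print(m.sum(),rect(W[m]))
p,W=cloud('top');print([(x['point'],x['confidence']) for l in ('mug','wrench','oil_bottle','parts_bin') for x in nets.find_in('top',l)[:1]])
"
```

```text
F [-3.6 -2.6  6. ] T [-0.448  0.49  -0.031] w 13.4 closing 8.86 q6 -0.18 [604.1 101.2 202.8]
F tool [-2. -4. -6.]
1339 ((605.5965576171875, 101.55376434326172), (9.799578666687012, 45.91680908203125), 8.656903266906738)
[([418.9, -255.4, 3.6], 0.96), ([562.5, 275.2, 167.2], 0.49), ([636.5, -291.6, 0.6], 0.84)]
```

```bash
python3 -c "
from bench import order
print(order.job_done())"
```

```text
the job is handed in; nothing more can be done
None
```

The job is handed in at about 13 s: the drawer is home against its hard stop, and the wing screw was seated, backed off a quarter turn (about 90° by the wrist camera), and is still held in the fingers; I disturbed nothing around the unit, though the mug was missed in the last position check.

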